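# Hang the label carrier and hold the mirror so that the reader sees its label

## Robot

A 6-joint arm with a two-finger parallel gripper is mounted at the origin on the work surface. World frame = base frame: x ahead of the robot, y to its left, z up, the work surface at z = 0. Lengths are in mm, angles in rad, forces in N, time in s.
With the tool pointing down it reaches from about 300 to 875 mm from the base axis. Payload 6.4 kg.
Tool frame: the origin (TCP) lies at the very end of the fingers, on their centre line; the grasp point (between the pads) lies 19 mm behind it; z points along the fingers, y is the direction in which the jaws open and shut (so a half turn about z gives the same grasp; the last joint's range is limited). The gripper opens to 85 mm and grips with 20 to 120 N. Pads are 22 mm wide; open, the fingers measure 114 mm over their backs; the gripper's body (76 mm by 85 mm) begins 54 mm behind the grasp point. The pads swing forward as they close: fully open they stand 13 mm farther back than shut.
Start: joints at [1.134, 0.181, 1.607, -0, 1.354, -0.206], TCP at [131.522, 559.771, 231.288] pointing down, gripper open.
Joint ranges: [-2.99, 2.99], [-0.89, 2.07], [0.3, 2.58], [-1.14, 4.28], [0, 2.63], [-3.12, 3.12]. Speed limits (rad/s): [2.57, 2.57, 3.01, 3.14, 3.14, 3.14].

## Interface

Orientations are given as a rotation vector (axis times angle).
In Python, from rig import observe, cams, arm, models gives the robot as it stands.
- The arm moves only by the tool servo_tool, never from a script. Its argument "series" is a list of rows, each a list of 7 numbers: the turn, a rotation vector about the tool's x, y, z in units of 8 degrees (1.0 is 8 degrees), then the shift along the tool's x, y, z in units of 30 mm (1.0 is 30 mm), then the finger opening in mm, from 0 to 85.4. A call has 1 to 12 rows; each row shifts and turns the commanded pose from where the row before left it, along the tool's axes as they then stand; what a row does not reach is not made up. A row lasts 1/10 s, in which the tool goes at most 50 mm and 8.59 degrees, less where a joint would pass 70% of its speed; a pose out of reach is approached as far as the arm can. A call is refused whole if a number of a shift passes 1 or a number of a turn 1, either way. A call with a gripper value outside its range is refused whole. The fingers move at their own pace and stop on an object; "grip_force" is the grip in N (left out, the last holds). Time passes only in rows, so rows that do not move let the fingers close. It gives the time, the measured TCP pose, the force and the opening at its end, in the units of the state.
- observe(): the state, without advancing time (a new reading comes with each control period).
- cams.capture(name): name is "scene" or "top" or "wrist"; returns the picture (384x512x3 uint8, red, green, blue); there is no depth.
- cams.get_calibration(name): a dict with "fx", "fy", "cx", "cy" (pixels), "cam_to_world" (4x4, takes a point from camera to world coordinates). Camera axes: x right, y down, z forward; pixel columns grow to the right and rows downward; lengths in mm; the calibration is good to about 2 mm. The wrist camera is an equidistant fisheye: a pixel r from the principal point sees the ray r / f radians off the axis. A picture is of the moment at which its call begins: read the wrist's pose just before it. get_calibration takes no time and is no camera call; for the wrist camera it gives the pose at the moment of the call.
- arm.close_job(): hands the job in, once; it reports no verdict.
Trained networks look in the newest picture that a camera, given by its name, has taken for a name from the list of things; names that differ only in an ending like _2 or _b are one class to them, and where a whole thing is asked for, a point or a joint stands for the part that bears it (a point fixed in the world has none). Each returns a list of dicts, best first, with "score" (0 to 1); they miss things now and then, are a little off and sometimes report something else, mostly with a low value. They report only what shows in the picture. A call takes as long as a camera call. They do not tell look-alikes from the thing itself.
- models.outline_of(target, camera): "pixels" (384x512 bool, what is visible of it) and "bbox" ([left, top, right, bottom] in pixels, round what is visible of it).
The state is a dict: "time_s": time; "joints": joint angles; "joint_vel": joint speeds; "tau": joint torques, N m; "tool_pos": TCP position; "ee_rot": TCP orientation; "contact_force": force on the tool from outside, world axes, zero at the start; "ft_torque": the same for the moment, N m; "opening": finger opening in mm.
Only numpy, scipy, OpenCV 4.12 (cv2) and the standard library are available. Lean on these libraries where they do the work, as an engineer would, in place of code of your own. Each camera call takes 0.05 s, during which the arm holds its last target.

## Task

Lift the label carrier by its tab, hang it astride the middle of the rail's bar with its label on the side of the mirror, and let go of it. Then take the swivel mirror by the handle above it, turn it until the fixed reader, looking into the mirror, sees the middle of the label, and finish while still gripping the handle and holding the mirror steady at that angle, since it springs back when released. Keep the gripper off the mirror's glass and leave everything else on the bench where it stands.

Things in the scene. Friction and masses are not known exactly. Their poses are not given: they have to be found in the camera images.
- carrier_tab (a point): Centre of the grip tab on top of the label carrier: tab 12 mm thick (x), 36 mm wide (y), 37 mm tall (18.5 mm above and below this point). Underside of the carrier's roof 23.5 mm below this point, foot of its legs 103.5 mm below. z up; -x is the side of the wide leg with the label.
- label (a point): Centre of the 50 mm square white label with a black square-dot code on the wide leg's outer face: 16 mm towards -x of the carrier's middle plane and 66.5 mm below the tab's centre. Axes as the carrier's.
- carrier: Label carrier: loose rigid dark grey saddle (inverted U, 120 g, 122 mm tall), standing on its legs: 80 mm long, 22 mm clear gap between them (along x), 5 mm roof, tab on top. The label leg (-x) is 70 mm wide (y), the other 40, so from above the roof is wider on the label side. The label faces world +x to -y at the start. Origin between the feet, z up.
- rail_top (a point): Middle of the top face of the rail's bar, 160 mm above the table: fixed aluminium flat bar 12 mm wide (x), 14 mm tall, 220 mm long (y), with a post at each end (no higher than the bar), on the robot's left. y runs along the bar; -x is the side that faces the mirror (roughly the robot's right, world -y).
- rail: The whole rail; origin on the table under the bar's middle.
- station: Reading station, fixed, on the robot's right: base plate 320 x 85 x 12 mm with the swivel mirror and, 225 mm farther along, the reader (dark grey camera box on a post). Origin on the table under the mirror's upright pivot axis; x points from the pivot to the reader (which is farther from the robot), z up.
- lens (a point): Front of the reader's lens, 186 mm along station x from the pivot axis and 115 mm above the table; the reader looks along station -x straight at the pivot.
- mirror (a joint): Turn of the mirror about its upright pivot, rad, 0 to 1.5. At 0 (parked) the glass faces the reader squarely; at t its face has turned by t anticlockwise seen from above, towards the rail. A soft spring (about 0.1 N m) turns it back to 0 when let go, so it must be held.
- handle_mid (a point): Centre of the mirror's handle, on the pivot axis, 178 mm above the table: a black upright blade above the mirror, 12 mm thick (its x, the way the mirror faces), 56 mm wide (its y, parallel to the glass), 38 mm tall (19 mm above and below this point). Turns with the mirror about its own centre. (Called mirror_c3 in the rules.)
- glass_mid (a point): Middle of the mirror's glass, 84 mm wide, 76 mm tall, in a black 96 x 88 mm frame just below the handle (frame top 159 mm above the table), centred 115 mm above the table; the reflecting face contains the pivot axis and faces +x of this point. Not to be touched. (Called mirror_c2 in the rules.)
- sight (a point): The reader's line of sight after the mirror: origin on the pivot axis 115 mm above the table, x along the reflected line (level). As with any flat mirror it stands at twice the mirror's angle from station x, so the mirror must face half-way between the reader and the label.
- tube_a: Bystander: clear conical tube, upside down on its 36 mm cap, 112 mm tall; origin at the middle of its underside. Leave it alone.
- tube_b: Bystander: second such tube; origin at the middle of its underside. Leave it alone.
- vial_box: Bystander: open cardboard box of vials, 75 x 100 mm, 45 mm tall; origin at the middle of its underside. Leave it alone.
- label_roll: Bystander: paper label roll lying flat, 72 mm across, 30 mm tall; origin at the middle of its underside. Leave it alone.
- pen: Bystander: black pen, 130 mm long, 11 mm thick; origin at the middle of its underside. Leave it alone.
- amber_tray: Bystander: white tray of small amber vials, 80 x 110 mm, 39 mm tall; origin at the middle of its underside. Leave it alone.
Mind the look-alikes: they are no part of the job. Leave any blue or green look-alike of the carrier alone. Leave any orange look-alike of the rail alone.

How it is judged:
By the outcome, as a careful person would: the job done as asked, in the order asked, and still so for the second after the job is handed in, while the arm keeps its last pose, push and grip.
It also fails if it takes over 51 s, if anything falls off the work surface, if the arm or the gripper's body presses on something with over 40 N, if the wrist force passes 120 N, or if a joint passes its speed limit or range.

## Working session

There is one attempt and no reset: what is moved stays moved. The work goes in short steps, Python scripts to look and compute and a tool call to move; the robot and the scene stay as the last step left them, time stands still between calls to the robot, and variables do not carry over. Pictures are saved under pics/ and viewed, and the job is handed in when it is done.

Besides the shell and the picture viewer there is one more tool, called by a JSON object that holds its "method" and its "body", one argument or row to a line. servo_tool: Moves the arm, as the interface text tells. Its arguments: {"type":"object","properties":{"series":{"type":"array"},"grip_force":{"type":"number"}},"required":["series"]}

```bash
mkdir -p pics; ls; python3 - <<'E'
from rig import observe, cams, arm, models
import cv2
s=observe();print(s)
for n in ["scene","top"]:
    im=cams.capture(n);cv2.imwrite(f"pics/{n}0.png",im[:,:,::-1])
    c=cams.get_calibration(n);print(n,c)
E
```

```text
pics
{'time_s': 0.0, 'joints': array([ 1.13370794e+00,  1.81563648e-01,  1.60798883e+00, -6.30936697e-06,
        1.35380499e+00, -2.06286669e-01]), 'joint_vel': array([-0.0007257 ,  0.00154987, -0.00049268, -0.0006165 , -0.00172513,
       -0.00023334]), 'tau': array([ 7.63193402e-04, -4.44862640e+01, -3.51348317e+01,  8.31803703e-06,
        8.86274676e-03, -6.24953401e-06]), 'tool_pos': array([131.27687875, 559.25212837, 230.38071371]), 'ee_rot': array([-3.61672504e-01, -3.12014769e+00,  2.63254623e-03]), 'contact_force': array([-0.03435707,  0.26315919,  0.50459765]), 'ft_torque': array([-0.03633412,  0.04818647, -0.05201686]), 'opening': 85.1639154250841}
scene {'fx': 485.3291798642634, 'fy': 485.3291798642634, 'cx': 249.90842725929213, 'cy': 190.7855196240247, 'cam_to_world': array([[-8.50263457e-01,  3.04663246e-01, -4.29222973e-01,
         1.04373957e+03],
       [ 5.26271427e-01,  4.77331156e-01, -7.03699760e-01,
         9.39582456e+02],
       [-9.50995537e-03, -8.24217977e-01, -5.66192800e-01,
         8.65779742e+02],
       [ 0.00000000e+00,  0.00000000e+00,  0.00000000e+00,
         1.00000000e+00]])}
top {'fx': 380.0420567066689, 'fy': 380.0420567066689, 'cx': 254.85216851674818, 'cy': 187.37489250775175, 'cam_to_world': array([[ 7.62007071e-03, -9.87348836e-01,  1.58379955e-01,
         3.04093509e+02],
       [-9.99939951e-01, -6.27619778e-03,  8.98356462e-03,
        -2.44880758e+01],
       [-7.87588815e-03, -1.58438900e-01, -9.87337372e-01,
         1.31973848e+03],
       [ 0.00000000e+00,  0.00000000e+00,  0.00000000e+00,
         1.00000000e+00]])}
```

View pics/scene0.png

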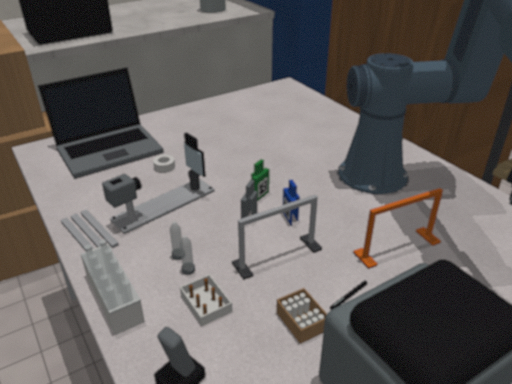

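View pics/top0.png

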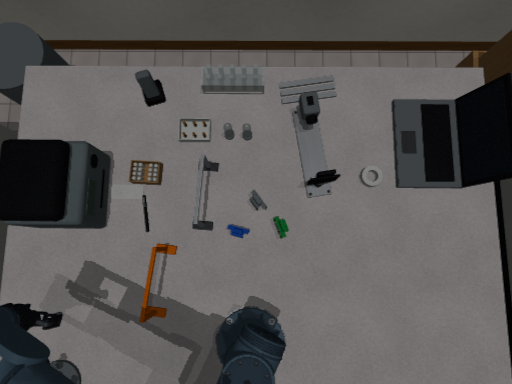

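```bash
cat > h.py <<'E'
import numpy as np, cv2
from rig import observe, cams, arm, models
from scipy.spatial.transform import Rotation as R
def proj(P,c,fish=False):
    T=np.linalg.inv(c['cam_to_world']);P=np.atleast_2d(P);q=P@T[:3,:3].T+T[:3,3]
    if fish:
        r=np.hypot(q[:,0],q[:,1]);th=np.arctan2(r,q[:,2]);k=th/np.maximum(r,1e-9)
        return np.c_[c['fx']*q[:,0]*k+c['cx'],c['fy']*q[:,1]*k+c['cy']]
    return np.c_[c['fx']*q[:,0]/q[:,2]+c['cx'],c['fy']*q[:,1]/q[:,2]+c['cy']]
def ray(u,v,c,fish=False):
    a=(u-c['cx'])/c['fx'];b=(v-c['cy'])/c['fy']
    if fish:
        r=np.hypot(a,b);d=np.array([a/r*np.sin(r),b/r*np.sin(r),np.cos(r)]) if r>1e-9 else np.array([0,0,1.])
    else: d=np.array([a,b,1.])
    T=c['cam_to_world'];return T[:3,3],T[:3,:3]@d
def atz(u,v,c,z,fish=False):
    o,d=ray(u,v,c,fish);return o+d*(z-o[2])/d[2]
def crop(im,x0,y0,x1,y1,k,fn):
    cv2.imwrite(fn,cv2.resize(im[y0:y1,x0:x1,::-1],None,fx=k,fy=k,interpolation=cv2.INTER_CUBIC))
E
python3 - <<'E'
from h import *
for n in ["scene","top"]:
    im=cams.capture(n)
    if n=="scene": crop(im,90,120,350,290,3,"pics/s1.png")
    else: crop(im,180,80,350,250,3.5 and 3,"pics/t1.png")
    for t in ["carrier","carrier_tab","label","rail","station","mirror","handle_mid","lens"]:
        try:
            for o in models.outline_of(t,n): print(n,t,round(o['score'],2),o['bbox'],o['pixels'].sum())
        except Exception as e: print(t,e)
print(observe()['time_s'])
E
```

```text
scene carrier 0.97 [249.0, 157.7, 268.0, 198.0] 519
scene carrier 0.81 [240.4, 181.1, 256.7, 217.2] 455
scene carrier 0.61 [282.7, 178.0, 302.6, 225.4] 433
scene carrier 0.38 [183.4, 134.5, 206.8, 178.6] 719
scene carrier_tab 0.92 [239.5, 178.3, 260.5, 215.9] 499
scene carrier_tab 0.89 [249.6, 158.7, 268.6, 201.8] 484
scene carrier_tab 0.69 [282.1, 180.2, 297.6, 225.6] 458
scene label 0.9 [280.2, 178.5, 297.3, 222.7] 484
scene label 0.79 [239.3, 181.5, 256.9, 217.6] 495
scene label 0.7 [250.9, 159.0, 269.1, 198.4] 473
scene label 0.45 [230.3, 194.0, 320.4, 278.6] 1592
scene rail 0.73 [229.9, 195.0, 321.3, 280.2] 1646
scene station 0.7 [100.9, 133.3, 213.5, 235.0] 3766
scene station 0.31 [178.6, 137.8, 204.5, 179.8] 717
scene mirror 0.87 [184.7, 135.0, 205.8, 179.0] 682
scene handle_mid 0.73 [185.7, 131.7, 204.4, 177.6] 670
scene lens 0.59 [100.6, 132.5, 211.3, 232.8] 3600
top carrier 0.73 [249.7, 191.0, 263.4, 211.2] 171
top carrier 0.61 [227.4, 224.7, 250.5, 238.5] 113
top carrier 0.55 [272.8, 222.0, 287.8, 238.6] 193
top carrier_tab 0.78 [274.6, 218.8, 288.4, 239.3] 174
top carrier_tab 0.46 [226.6, 227.7, 249.0, 238.4] 165
top carrier_tab 0.43 [251.4, 190.9, 263.3, 208.2] 180
top label 0.68 [272.1, 219.0, 287.0, 235.2] 166
top label 0.63 [249.7, 186.6, 265.0, 209.7] 172
top label 0.43 [228.1, 225.4, 246.1, 234.9] 142
top rail 0.85 [141.3, 243.2, 177.7, 323.2] 721
top rail 0.63 [193.6, 154.4, 218.5, 229.0] 624
top station 0.65 [292.1, 89.9, 339.2, 200.3] 2632
top mirror 0.67 [308.2, 168.8, 338.3, 184.0] 285
top handle_mid 0.65 [307.4, 168.2, 341.1, 185.1] 305
top lens 0.73 [290.7, 92.9, 341.2, 196.6] 2543
1.0
```

View pics/s1.png

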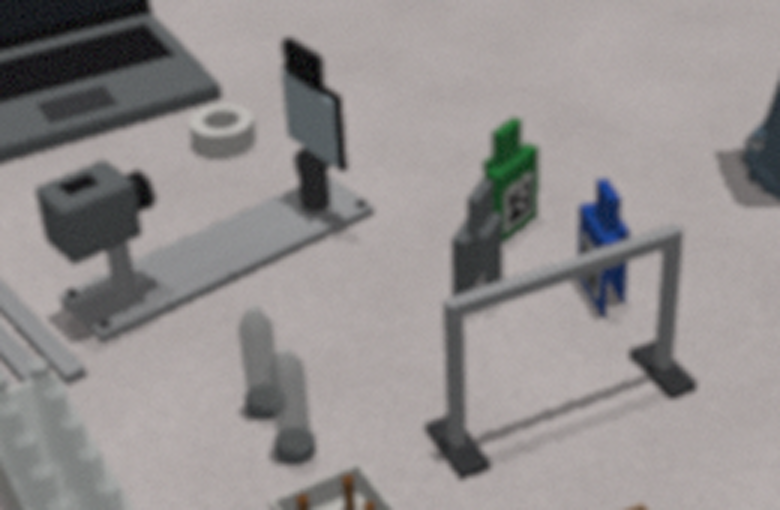

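View pics/t1.png

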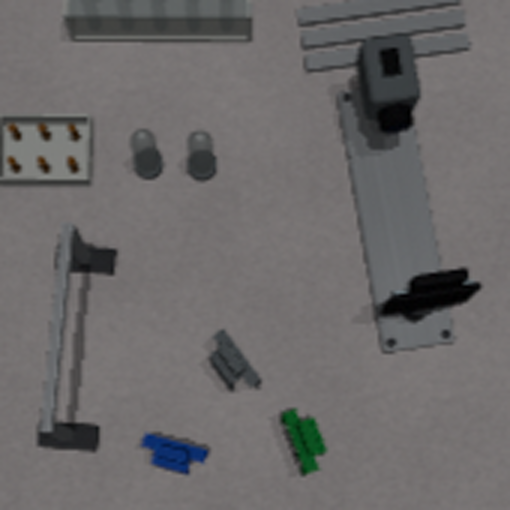

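```bash
python3 - <<'E'
from h import *
np.set_printoptions(precision=1,suppress=True)
c=cams.get_calibration("top")
f=lambda x,y:(x/3+180,y/3+80)
for n,p,z in [("tab",(229,358),122),("wide a",(220,333),85),("wide b",(259,385),85),("rail far",(69,228),160),("rail near",(46,433),160),("handle l",(390,298),197),("handle r",(466,272),197),
 ("plate nl",(385,350),12),("plate nr",(453,341),12),("plate fl",(338,97),12),("lens front",(397,118),115)]:
    print(n,atz(*f(*p),c,z))
w=cams.get_calibration("wrist");s=observe()
M=np.eye(4);M[:3,:3]=R.from_rotvec(s['ee_rot']).as_matrix();M[:3,3]=s['tool_pos']
print(w['fx'],w['cx'],w['cy']);print(np.linalg.inv(M)@w['cam_to_world']);print(M)
im=cams.capture("wrist");cv2.imwrite("pics/w0.png",im[:,:,::-1])
E
```

```text
tab [457.8 -18.6 122. ]
wide a [490.1  -8.4  85. ]
wide b [433.2 -51.2  85. ]
rail far [588.7 149.4 160. ]
rail near [374.9 166.6 160. ]
handle l [ 509.7 -179.5  197. ]
handle r [ 536.6 -256.   197. ]
plate nl [ 482.4 -198.3   12. ]
plate nr [ 493.4 -277.    12. ]
plate fl [ 788.  -146.5   12. ]
lens front [ 726.1 -201.6  115. ]
297.3186396354542 254.4195692241286 194.26409417687844
[[   0.    -1.    -0.3   66.2]
 [   1.     0.    -0.    -0.1]
 [   0.    -0.3    1.  -142. ]
 [   0.     0.     0.     1. ]]
[[ -1.    0.2  -0.  131.5]
 [  0.2   1.    0.  559.8]
 [  0.    0.   -1.  231.3]
 [  0.    0.    0.    1. ]]
```

View pics/w0.png

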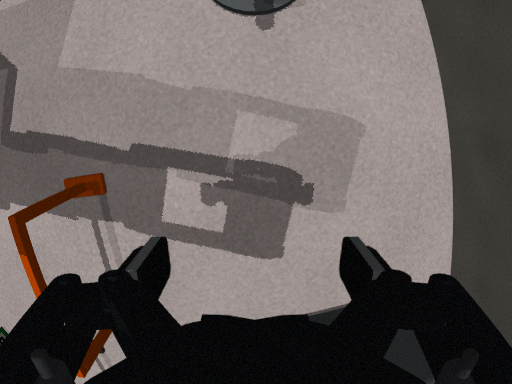

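{"method": "servo_tool", "body": {
  "series": [
    [0,0,0,-0.5,-0.45,-0.3,85],
    [0,0,0,-1,-0.9,-0.3,85],
    [0,0,0,-1,-0.9,-0.3,85],
    [0,0,0,-1,-0.9,-0.3,85],
    [0,0,0,-1,-0.9,-0.3,85],
    [0,0,0,-1,-0.9,-0.3,85],
    [0,0,0,-1,-0.9,-0.3,85],
    [0,0,0,-1,-0.9,-0.3,85],
    [0,0,0,-1,-0.9,-0.3,85],
    [0,0,0,-1,-0.9,-0.3,85],
    [0,0,0,-1,-0.9,-0.3,85],
    [0,0,0,-0.5,-0.45,-0.2,85]
  ]
}}

```text
time_s: 2.25
tool_pos: [386.4, 192.8, 337.2]
ee_rot: [0.366, 3.119, -0.0]
contact_force: [0.7, -0.3, 0.3]
opening: 85.1
```

{"method": "servo_tool", "body": {
  "series": [
    [0,0,0,0,0,0,85],
    [0,0,0,0,0,0,85]
  ]
}}

```text
time_s: 2.45
tool_pos: [384.7, 195.2, 336.2]
ee_rot: [-0.364, -3.12, -0.001]
contact_force: [-0.5, -0.9, -0.3]
opening: 84.8
```

```bash
cat > shot.py <<'E'
from h import *
import sys,pickle
np.set_printoptions(precision=3,suppress=True)
s=observe();c=cams.get_calibration("wrist");im=cams.capture("wrist")
n=sys.argv[1];cv2.imwrite(f"pics/{n}.png",im[:,:,::-1]);pickle.dump((s,c,im),open(f"{n}.pkl","wb"))
print(s['time_s'],s['tool_pos'],s['ee_rot'],s['joints'],s['opening'],s['contact_force'])
E
python3 shot.py w1
```

```text
2.45 [384.689 195.169 336.168] [-0.364 -3.12  -0.001] [ 0.193 -0.229  1.799  0.     1.572 -1.146] 84.84779696376684 [-0.549 -0.911 -0.312]
```

View pics/w1.png

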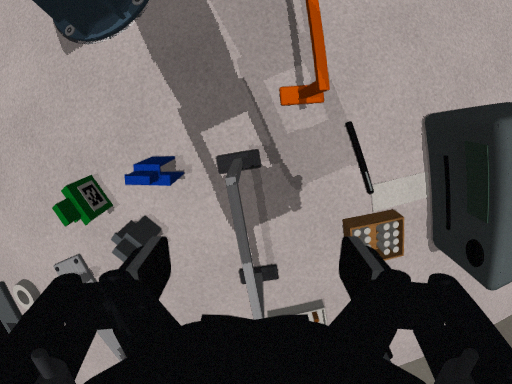

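{"method": "servo_tool", "body": {
  "series": [
    [0,0,0,-0.6,-0.97,0.1,85],
    [0,0,0,-0.6,-0.97,0.1,85],
    [0,0,0,-0.6,-0.97,0.1,85],
    [0,0,0,-0.6,-0.97,0.1,85],
    [0,0,0,-0.6,-0.97,0.1,85],
    [0,0,0,-0.6,-0.97,0.1,85],
    [0,0,-1,0,0,0,45],
    [0,0,-1,0,0,0,45],
    [0,0,-1,0,0,0,45],
    [0,0,-1,0,0,0,45],
    [0,0,-1,0,0,0,45],
    [0,0,-1,0,0,0,45]
  ]
}}

```text
time_s: 3.7
tool_pos: [449.6, 2.2, 317.8]
ee_rot: [0.951, -2.994, -0.001]
contact_force: [-0.0, 1.4, -0.7]
opening: 44.8
```

{"method": "servo_tool", "body": {
  "series": [
    [0,0,0,0,0,0,45],
    [0,0,0,0,0,0,45],
    [0,0,0,0,0,0,45]
  ]
}}

```text
time_s: 4.0
tool_pos: [449.9, 1.1, 318.1]
ee_rot: [0.936, -2.999, -0.0]
contact_force: [-0.5, -0.5, -0.4]
opening: 45.1
```

```bash
python3 shot.py w2
```

```text
4.0 [449.898   1.116 318.149] [ 0.936 -2.999 -0.   ] [-0.263 -0.174  1.789  0.     1.527 -2.439] 45.12429760339698 [-0.496 -0.477 -0.424]
```

View pics/w2.png

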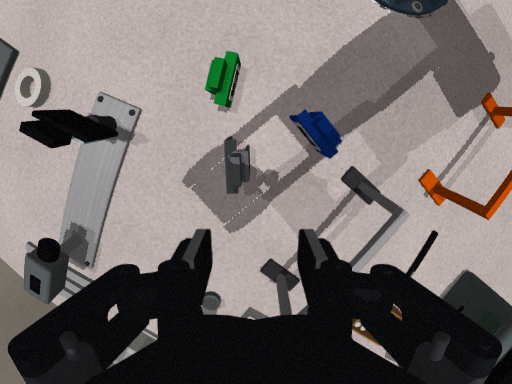

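```bash
python3 - <<'E'
from h import *
import pickle
s,c,im=pickle.load(open("w2.pkl","rb"))
crop(im,205,115,275,215,6,"pics/w2c.png")
crop(im,10,80,150,310,3 if 0 else 2.6,"pics/w2s.png")
s,c,im=pickle.load(open("w1.pkl","rb"))
crop(im,200,130,300,340,3.0-.2,"pics/w1r.png")
E
```

```text
(no output)
```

View pics/w2c.png

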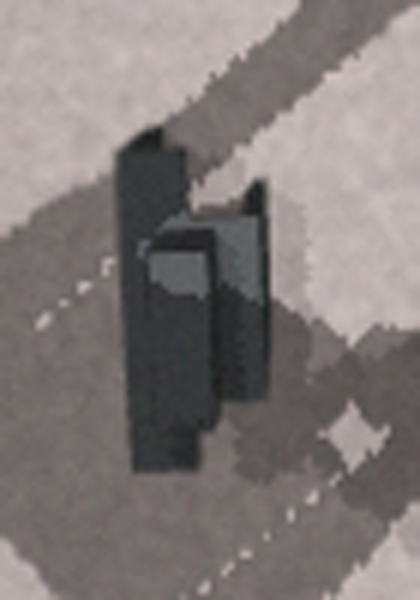

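View pics/w2s.png

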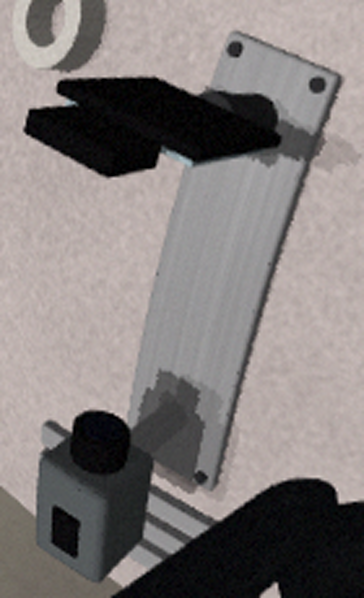

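View pics/w1r.png

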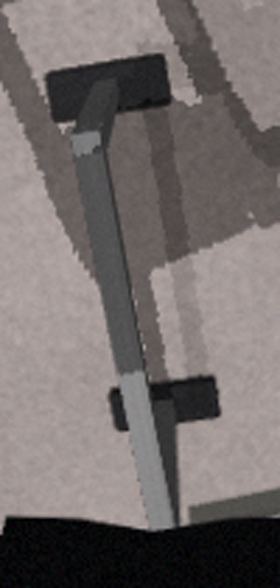

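```bash
python3 - <<'E'
from h import *
import pickle
from scipy.optimize import least_squares
np.set_printoptions(precision=2,suppress=True)
s,c,im=pickle.load(open("w2.pkl","rb"))
obs=[((-16,35,85),(118,153)),((-16,-35,85),(133,470)),((16,20,85),(268,212)),((16,-20,85),(268,400)),((-6,18,122),(148,250)),((6,18,122),(209,250))]
P=np.array([o[0] for o in obs],float);U=np.array([o[1] for o in obs],float)/6+[205,115]-.5+.5/6
def W(P,p):
    a=p[2];r=np.array([[np.cos(a),-np.sin(a)],[np.sin(a),np.cos(a)]]);Q=P.copy();Q[:,:2]=P[:,:2]@r.T+p[:2];return Q
f=lambda p:(proj(W(P,p),c,True)-U).ravel()
r=least_squares(f,[458,-19,2.2]);print(r.x,np.degrees(r.x[2]));print(r.fun.reshape(-1,2))
# station
U2=[((235,49),"hole nl"),((317,84),"hole nr"),((230,31),"c n1"),((341,75),"c n2"),((212,490),"c f2"),((201,478),"hole f2"),((131,405),"edge L"),((181,205),"edgeL2"),((300,200),"R edge")]
for (u,v),n in U2: print(n,atz(u/2.6+10,v/2.6+80,c,12,True))
for (u,v) in [(30,108),(24,130),(108,177),(158,160)]: print("handle",atz(u/2.6+10,v/2.6+80,c,197,True))
for (u,v) in [(57,82),(160,79),(281,143),(192,163)]: print("frame",atz(u/2.6+10,v/2.6+80,c,159,True))
print(proj(W(np.array([[0,0,122.]]),r.x),c,True))
s,c,im=pickle.load(open("w1.pkl","rb"))
for (u,v) in [(72,137),(98,131),(145,500),(172,500),(125,375),(146,372)]: print("rail",atz(u/2.8+200,v/2.8+130,c,160,True))
E
```

```text
[459.65 -18.11   2.21] 126.36018253021611
[[-0.82 -0.54]
 [-0.68  0.21]
 [-0.13  0.48]
 [ 0.88 -0.05]
 [ 0.2   0.15]
 [ 0.47 -0.21]]
hole nl [ 504.02 -265.36   12.  ]
hole nr [ 493.45 -202.52   12.  ]
c n1 [ 496.22 -275.09   12.  ]
c n2 [ 480.65 -191.66   12.  ]
c f2 [ 793.69 -141.59   12.  ]
hole f2 [ 790.31 -153.25   12.  ]
edge L [ 774.25 -228.02   12.  ]
edgeL2 [ 612.52 -250.29   12.  ]
R edge [ 560.86 -174.96   12.  ]
handle [ 530.93 -254.42  197.  ]
handle [ 541.1  -253.27  197.  ]
handle [ 532.9 -199.5  197. ]
handle [ 513.28 -179.96  197.  ]
frame [ 530.47 -275.08  159.  ]
frame [ 498.64 -218.27  159.  ]
frame [ 490.68 -149.21  159.  ]
frame [ 521.65 -183.74  159.  ]
[[235.31 171.61]]
rail [378.63 164.15 160.  ]
rail [378.68 174.68 160.  ]
rail [552.41 151.94 160.  ]
rail [555.34 164.19 160.  ]
rail [484.67 159.36 160.  ]
rail [485.28 168.51 160.  ]
```

{"method": "servo_tool", "body": {
  "series": [
    [0,0,-0.2,0.12,-0.71,0.3,45],
    [0,0,0,0,0,1,45],
    [0,0,0,0,0,1,45],
    [0,0,0,0,0,1,45],
    [0,0,0,0,0,1,45],
    [0,0,0,0,0,0.8,45],
    [0,0,0,0,0,0,45],
    [0,0,0,0,0,0,45]
  ]
}}

```text
time_s: 4.85
tool_pos: [459.3, -19.0, 165.7]
ee_rot: [0.979, -2.985, -0.001]
contact_force: [0.4, -0.1, 0.1]
opening: 45.1
```

```bash
python3 shot.py w3
```

```text
4.85 [459.28  -19.046 165.654] [ 0.979 -2.985 -0.001] [-0.301 -0.008  1.952  0.     1.199 -2.506] 45.140780332443015 [ 0.407 -0.085  0.103]
```

View pics/w3.png

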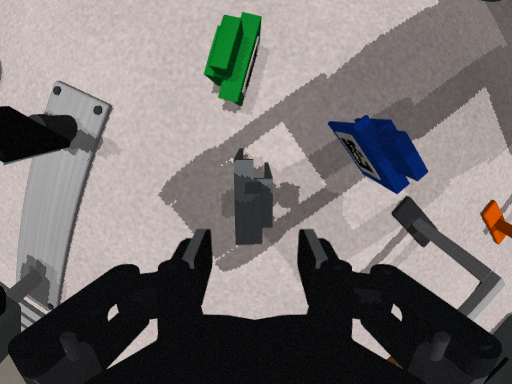

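```bash
python3 - <<'E'
from h import *
import pickle
s,c,im=pickle.load(open("w3.pkl","rb"))
p=(459.65,-18.11,np.radians(126.36))
def W(P):
    a=p[2];r=np.array([[np.cos(a),-np.sin(a)],[np.sin(a),np.cos(a)]]);Q=np.array(P,float);Q[:,:2]=Q[:,:2]@r.T+p[:2];return Q
k=6;x0,y0=215,135
b=cv2.resize(im[y0:y0+120,x0:x0+80,::-1],None,fx=k,fy=k,interpolation=cv2.INTER_CUBIC)
for poly,col in [([(-16,35,85),(-16,-35,85)],(0,0,255)),([(16,20,85),(16,-20,85)],(0,255,255)),([(-6,18,122),(6,18,122),(6,-18,122),(-6,-18,122),(-6,18,122)],(0,255,0))]:
    q=proj(W(poly),c,True); q=((q-[x0,y0]+.5)*k).astype(int)
    cv2.polylines(b,[q.reshape(-1,1,2)],False,col,1)
cv2.imwrite("pics/w3c.png",b[:600])
E
```

```text
(no output)
```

View pics/w3c.png

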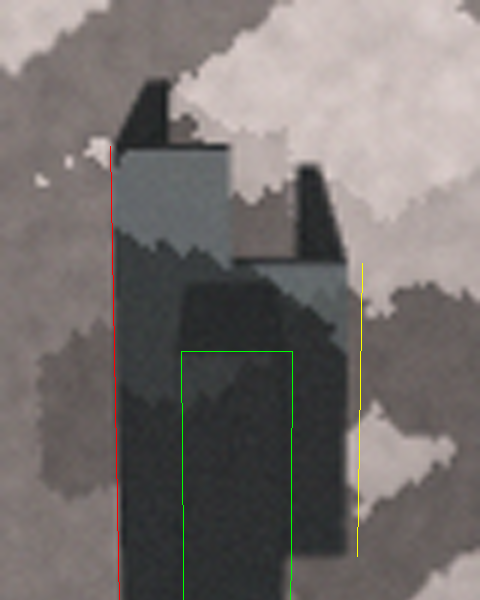

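{"method": "servo_tool", "body": {
  "series": [
    [0,0,0,0,0,0.8,45],
    [0,0,0,0,0,0.8,45],
    [0,0,0,0,0,0.6,45],
    [0,0,0,0,0,0.25,45],
    [0,0,0,0,0,0,45],
    [0,0,0,0,0,0,5],
    [0,0,0,0,0,0,5],
    [0,0,0,0,0,0,5],
    [0,0,0,0,0,0,5],
    [0,0,0,0,0,0,5]
  ],
  "grip_force": 50
}}

```text
time_s: 5.9
tool_pos: [460.4, -19.4, 93.2]
ee_rot: [-0.98, 2.983, -0.002]
contact_force: [-0.3, -0.4, 6.0]
opening: 11.6
```

{"method": "servo_tool", "body": {
  "series": [
    [0,0,0,0,0,-0.3,5],
    [0,0,0,0,0,-0.9,5],
    [0,0,0,0,0,-1,5],
    [0,0,0,0,0,-1,5],
    [0,0,0,0,0,-1,5],
    [0,0,0,0,0,-1,5],
    [0,0,0,0,0,-1,5],
    [0,0,0.8,0,0,-0.4,5],
    [0,0,1,0,0,0,5],
    [0,0,1,0,0,0,5],
    [0,0,1,0,0,0,5],
    [0,0,1,0,0,0,5]
  ]
}}

```text
time_s: 7.1
tool_pos: [458.9, -18.9, 290.2]
ee_rot: [-0.065, -3.141, -0.0]
contact_force: [-0.1, -0.6, -0.2]
opening: 11.0
```

{"method": "servo_tool", "body": {
  "series": [
    [0,0,0.25,0,0,0,5],
    [0,0,0,0,0,0,5],
    [0,0,0,0,0,0,5]
  ]
}}

```text
time_s: 7.4
tool_pos: [459.0, -19.0, 290.0]
ee_rot: [0.108, 3.14, -0.0]
contact_force: [0.3, 0.3, -1.2]
opening: 11.1
```

```bash
python3 shot.py w4; python3 - <<'E'
from h import *
for n in ["scene","top"]:
    im=cams.capture(n)
    np.save(n+"4.npy",im)
    if n=="scene": crop(im,90,60,350,290,3,"pics/s4.png")
    else: crop(im,180,80,350,250,3,"pics/t4.png")
E
```

```text
7.4 [459.035 -18.983 290.03 ] [ 0.108  3.14  -0.   ] [-0.301 -0.134  1.81  -0.     1.466 -1.803] 11.089557745422605 [ 0.293  0.349 -1.17 ]
```

View pics/w4.png

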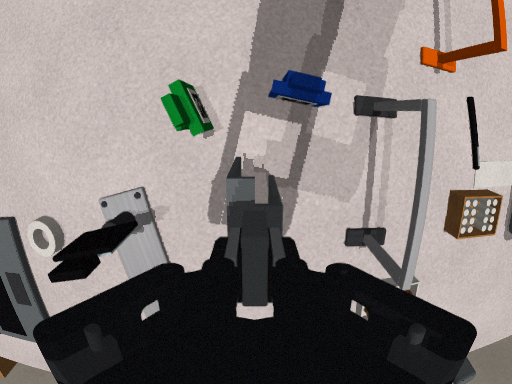

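View pics/s4.png

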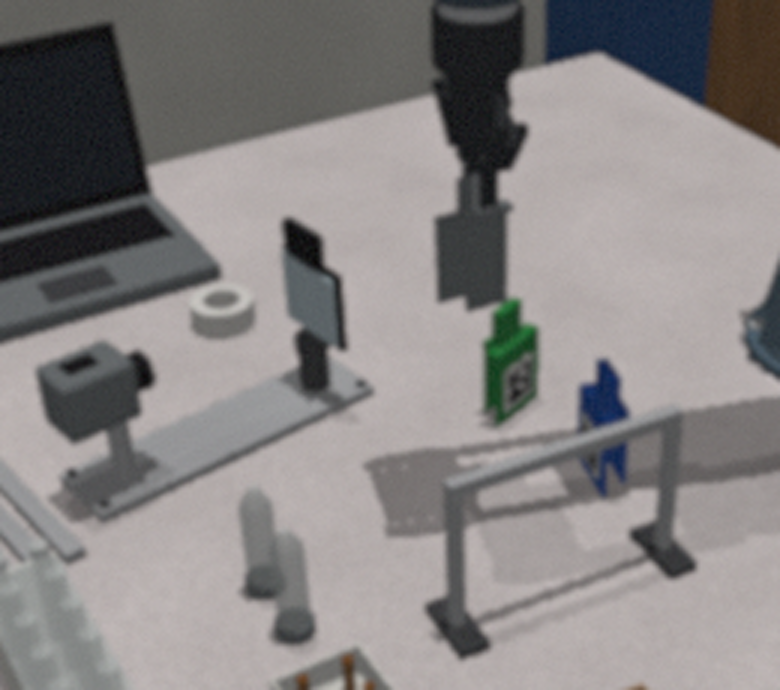

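```bash
python3 - <<'E'
from h import *
import pickle
s,c,im=pickle.load(open("w4.pkl","rb"))
crop(im,350,80,450,300,2.7,"pics/w4r.png")
crop(im,390,80,450,130,8,"pics/w4n.png")
crop(im,375,250,435,300,8,"pics/w4f.png")
E
```

```text
(no output)
```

View pics/w4n.png

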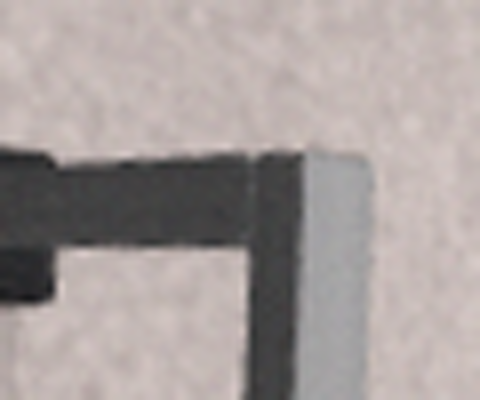

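View pics/w4f.png

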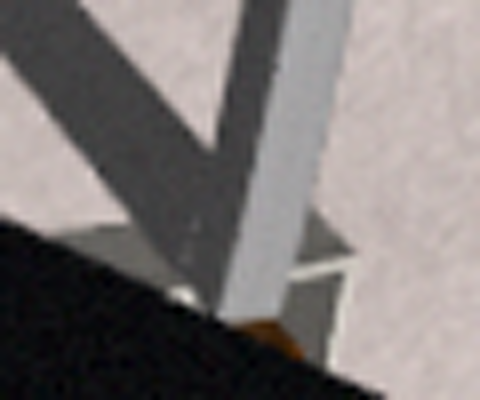

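```bash
python3 - <<'E'
from h import *
import pickle
from scipy.optimize import least_squares
np.set_printoptions(precision=2,suppress=True)
s,c,im=pickle.load(open("w4.pkl","rb"))
N=lambda u,v:atz((u+.5)/8-.5+390,(v+.5)/8-.5+80,c,160,True)[:2]
F=lambda u,v:atz((u+.5)/8-.5+375,(v+.5)/8-.5+250,c,160,True)[:2]
print("near",N(305,153),N(371,157),"near edge 390:",N(295,390),N(363,390))
print("far",F(220,318),F(282,322),"v=10",F(291,10),F(349,10),"v200",F(249,200),F(309,200))
def edge():
    out=[]
    for v in range(102,285,10):
        row=cv2.GaussianBlur(im,(3,3),0)[v].astype(float).mean(1)
        out.append((v,row[395:440].astype(int)))
    return out
# joint fit, ends of bar x=+-6,y=+-110
obs=[((6,110),N(371,157)),((-6,110),N(305,153)),((6,-110),F(282,322)),((-6,-110),F(220,318))]
P=np.array([o[0] for o in obs],float);U=np.array([o[1] for o in obs])
def W(p):
    a=p[2];return P@np.array([[np.cos(a),-np.sin(a)],[np.sin(a),np.cos(a)]]).T+p[:2]
r=least_squares(lambda p:(W(p)-U).ravel(),[485,160,1.5]);print("rail",r.x,np.degrees(r.x[2]),r.fun)
# project into scene/top for check
p=r.x
for n in ["scene","top"]:
    cc=cams.get_calibration(n);im=np.load(n+"4.npy")
    q=proj(np.c_[W(p)[[0,1,3,2,0]],np.full(5,160)],cc)
    k=6;x0,y0,x1,y1=(225,185,330,285) if n=="scene" else (180,145,240,240)
    b=cv2.resize(im[y0:y1,x0:x1,::-1],None,fx=k,fy=k,interpolation=cv2.INTER_CUBIC)
    cv2.polylines(b,[((q-[x0,y0]+.5)*k).astype(int).reshape(-1,1,2)],False,(0,0,255),1);cv2.imwrite(f"pics/rail_{n}.png",b)
E
```

```text
near [377.36 162.76] [377.34 173.51] near edge 390: [407.93 160.47] [407.79 171.58]
far [594.19 147.8 ] [597.11 159.23] v=10 [543.04 151.51] [544.45 161.6 ] v200 [573.75 149.29] [575.59 160.  ]
rail [486.5  160.83   1.5 ] 86.15977934348152 [-0.19  0.67 -1.01 -0.55 -0.46  0.21  1.66 -0.33]
```

View pics/rail_scene.png

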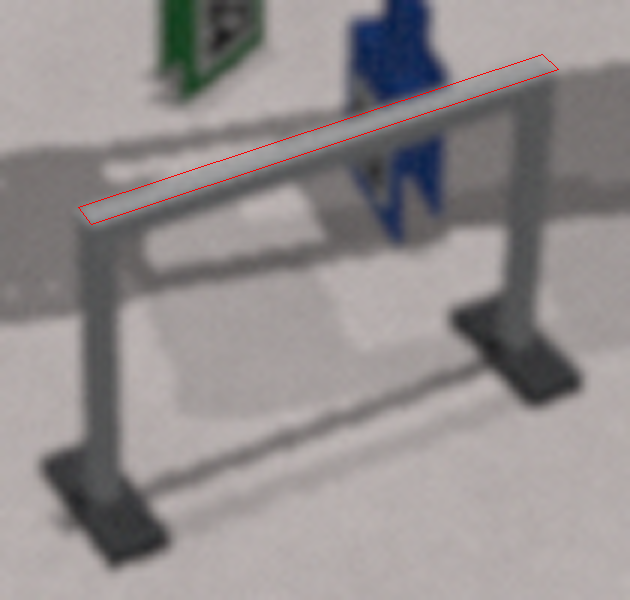

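View pics/rail_top.png

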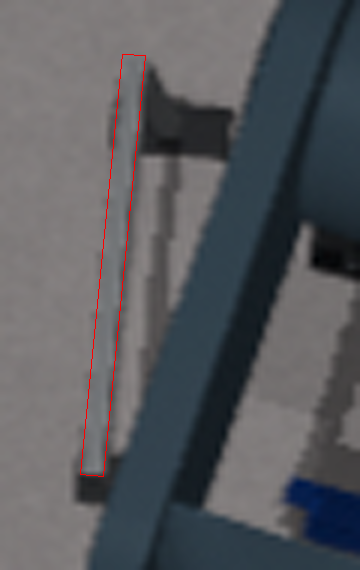

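{"method": "servo_tool", "body": {
  "series": [
    [0,0,0,0,0.5,0,5],
    [0,0,0,-0.1,0.9,0,5],
    [0,0,0,-0.1,1,0,5],
    [0,0,0,-0.1,1,0,5],
    [0,0,0,-0.1,1,0,5],
    [0,0,0,-0.1,0.9,0,5],
    [0,0,0,0,0.6,0,5],
    [0,0,0,0,0.14,0.3,5],
    [0,0,0,0,0,0.3,5],
    [0,0,0,0,0,0,5],
    [0,0,0,0,0,0,5]
  ]
}}

```text
time_s: 8.65
tool_pos: [486.6, 159.7, 271.1]
ee_rot: [-0.112, -3.138, 0.001]
contact_force: [-0.2, 0.2, -0.8]
opening: 11.2
```

```bash
python3 shot.py w5; python3 - <<'E'
from h import *
im=cams.capture("scene");np.save("scene5.npy",im);crop(im,210,110,340,260,4,"pics/s5.png")
E
```

```text
8.65 [486.595 159.701 271.145] [-0.112 -3.138  0.001] [ 0.085  0.007  1.714 -0.     1.422 -1.414] 11.236897673767107 [-0.181  0.182 -0.787]
```

View pics/w5.png

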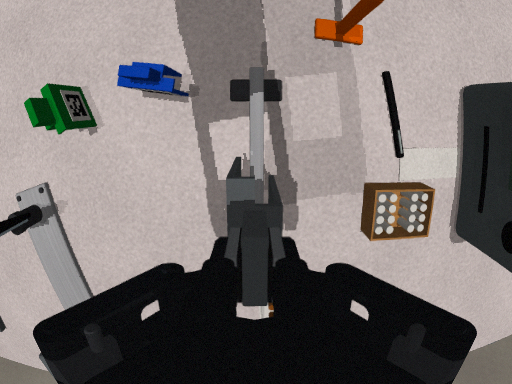

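View pics/s5.png

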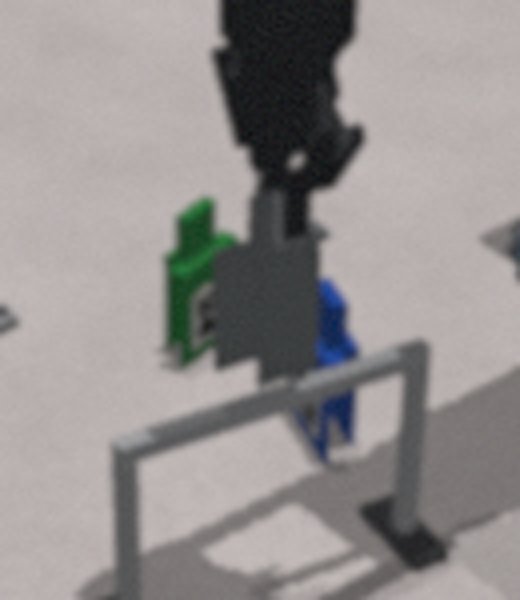

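```bash
cat > ov.py <<'E'
from h import *
import pickle,sys
n=sys.argv[1];s,c,im=pickle.load(open(n+".pkl","rb"))
M=R.from_rotvec(s['ee_rot']).as_matrix();psi=np.arctan2(M[1,1],M[0,1]);print("psi",np.degrees(psi),"tilt",np.degrees(np.arccos(-M[2,2])))
def W(P,p):
    a=p[2];r=np.array([[np.cos(a),-np.sin(a)],[np.sin(a),np.cos(a)]]);Q=np.array(P,float);Q[:,:2]=Q[:,:2]@r.T+p[:2];return Q
x0,y0,x1,y1,k=[int(a) for a in sys.argv[2:7]]
b=cv2.resize(im[y0:y1,x0:x1,::-1],None,fx=k,fy=k,interpolation=cv2.INTER_CUBIC)
def dr(P,p,col):
    q=proj(W(P,p),c,True);cv2.polylines(b,[((q-[x0,y0]+.5)*k).astype(int).reshape(-1,1,2)],False,col,1)
rail=(486.5,160.83,np.radians(86.16))
dr([(6,110,160),(-6,110,160),(-6,-110,160),(6,-110,160),(6,110,160)],rail,(0,0,255))
t=s['tool_pos'];p=(t[0],t[1],psi);zf=t[2]-93
dr([(-16,35,zf),(-11,35,zf),(-11,-35,zf),(-16,-35,zf),(-16,35,zf)],p,(0,255,0))
dr([(16,20,zf),(11,20,zf),(11,-20,zf),(16,-20,zf),(16,20,zf)],p,(0,255,255))
dr([(-16,35,zf+85),(-16,-35,zf+85)],p,(255,255,0))
dr([(16,20,zf+85),(16,-20,zf+85)],p,(255,0,255))
cv2.imwrite(f"pics/{n}ov.png",b)
E
python3 ov.py w5 200 60 310 220 3;python3 ov.py w5 215 130 295 210 7
```

```text
psi 85.91530658802021 tilt 0.08062324552884538
psi 85.91530658802021 tilt 0.08062324552884538
```

View pics/w5ov.png

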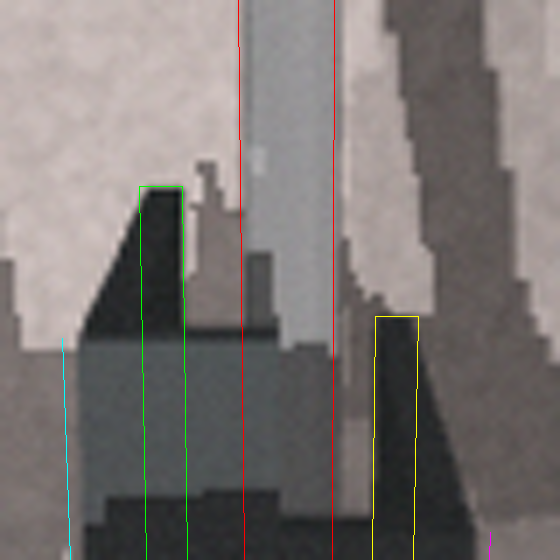

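{"method": "servo_tool", "body": {
  "series": [
    [0,0,0,0,0.045,0.2,5],
    [0,0,0,0,0,0.4,5],
    [0,0,0,0,0,0.4,5],
    [0,0,0,0,0,0.4,5],
    [0,0,0,0,0,0.4,5],
    [0,0,0,0,0,0.4,5],
    [0,0,0,0,0,0.4,5],
    [0,0,0,0,0,0.3,5],
    [0,0,0,0,0,0.1,5],
    [0,0,0,0,0,0,5]
  ]
}}

```text
time_s: 9.75
tool_pos: [486.8, 162.0, 181.3]
ee_rot: [-0.11, -3.139, 0.0]
contact_force: [-1.1, 0.6, -0.8]
opening: 11.0
```

```bash
python3 shot.py w6; python3 ov.py w6 200 130 300 230 5; python3 - <<'E'
from h import *
im=cams.capture("scene");np.save("scene6.npy",im);crop(im,210,110,340,260,4,"pics/s6.png")
E
```

```text
9.75 [486.755 161.969 181.276] [-0.11  -3.139  0.   ] [ 0.09   0.095  1.81  -0.     1.238 -1.411] 11.030055044443795 [-1.08   0.611 -0.826]
psi 85.97858269908981 tilt 0.05210260964267086
```

View pics/w6ov.png

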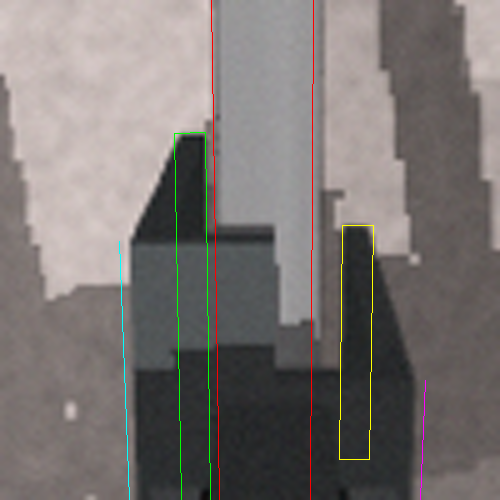

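View pics/s6.png

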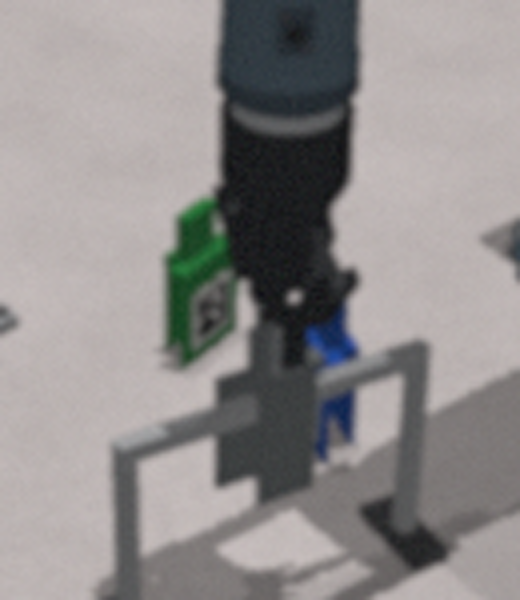

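{"method": "servo_tool", "body": {
  "series": [
    [0,0,0,0,0,0.1,5],
    [0,0,0,0,0,0.1,5],
    [0,0,0,0,0,0,5],
    [0,0,0,0,0,0,5]
  ]
}}

```text
time_s: 10.25
tool_pos: [487.0, 162.0, 175.7]
ee_rot: [-0.11, -3.14, 0.0]
contact_force: [0.4, -0.5, -0.7]
opening: 11.2
```

{"method": "servo_tool", "body": {
  "series": [
    [0,0,0,0,0,0.05,5],
    [0,0,0,0,0,0,5]
  ]
}}

```text
time_s: 10.45
tool_pos: [486.9, 162.0, 174.1]
ee_rot: [-0.11, -3.139, 0.0]
contact_force: [0.6, 0.7, -1.6]
opening: 11.4
```

{"method": "servo_tool", "body": {
  "series": [
    [0,0,0,0,0,0.05,5],
    [0,0,0,0,0,0,5]
  ]
}}

```text
time_s: 10.65
tool_pos: [487.2, 162.0, 173.2]
ee_rot: [0.11, 3.139, 0.0]
contact_force: [-1.5, -0.1, 1.8]
opening: 11.2
```

{"method": "servo_tool", "body": {
  "series": [
    [0,0,0,0,0,0.05,5],
    [0,0,0,0,0,0,5]
  ]
}}

```text
time_s: 10.85
tool_pos: [487.2, 162.0, 173.2]
ee_rot: [0.11, 3.139, -0.0]
contact_force: [-7.2, -1.4, 13.2]
opening: 11.4
```

{"method": "servo_tool", "body": {
  "series": [
    [0,0,0,0,0,-0.04,5],
    [0,0,0,0,0,0,16],
    [0,0,0,0,0,0,24],
    [0,0,0,0,0,0,40],
    [0,0,0,0,0,0,45],
    [0,0,0,0,0,0,45]
  ]
}}

```text
time_s: 11.45
tool_pos: [487.0, 162.0, 172.3]
ee_rot: [-0.11, -3.139, 0.0]
contact_force: [0.4, 0.3, -0.3]
opening: 45.2
```

```bash
python3 shot.py w7; python3 - <<'E'
from h import *
im=cams.capture("scene");np.save("scene7.npy",im);crop(im,210,110,340,260,4,"pics/s7.png")
E
```

```text
11.45 [486.955 161.951 172.321] [-0.11  -3.139  0.   ] [ 0.089  0.106  1.818 -0.     1.218 -1.411] 45.23685629723113 [ 0.427  0.253 -0.295]
```

View pics/w7.png

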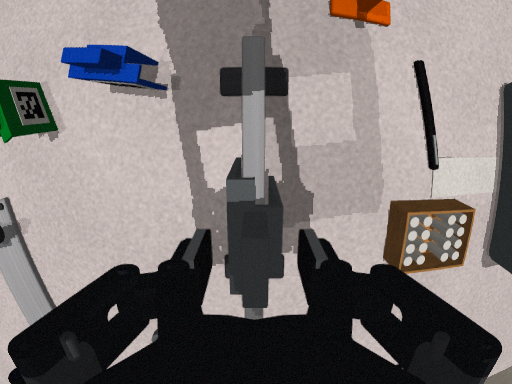

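View pics/s7.png

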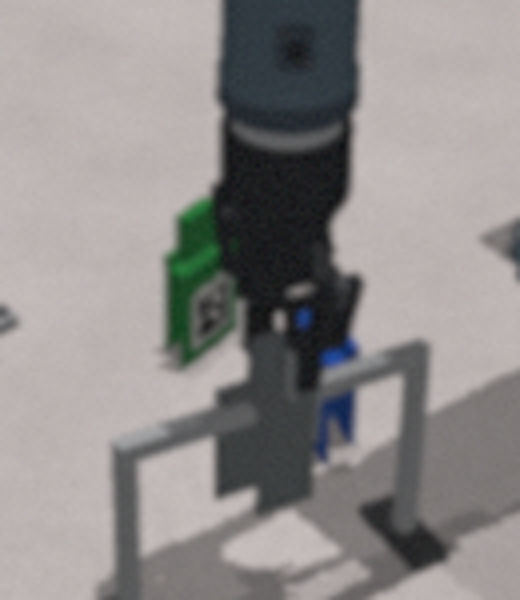

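{"method": "servo_tool", "body": {
  "series": [
    [0,0,0,0,0,-0.4,45],
    [0,0,0,0,0,-0.8,45],
    [0,0,0,0,0,-1,45],
    [0,0,0,0,0,-1,45],
    [0,0,0,0,0,-1,45],
    [0,0,0,-0.14,-0.6,-0.4,60],
    [0,0,0,-0.14,-1,0,60],
    [0,0,0,-0.14,-1,0,60],
    [0,0,0,-0.14,-1,0,60],
    [0,0,0,-0.14,-1,0,60],
    [0,0,0,-0.14,-1,0,60],
    [0,0,0,-0.14,-1,0,60]
  ]
}}

```text
time_s: 12.75
tool_pos: [502.5, -38.8, 311.7]
ee_rot: [0.11, 3.138, -0.001]
contact_force: [0.2, -0.2, -0.6]
opening: 60.2
```

{"method": "servo_tool", "body": {
  "series": [
    [0,0,0,-0.14,-1,0,60],
    [0,0,0,-0.14,-1,0,60],
    [0,0,0.6,-0.14,-1,0,60],
    [0,0,1,0,0,0,60],
    [0,0,1,0,0,0,60],
    [0,0,1,0,0,0,60],
    [0,0,1,0,0,0,60],
    [0,0,1,0,0,0,60],
    [0,0,1,0,0,0,60],
    [0,0,1,0,0,0,60],
    [0,0,1,0,0,0,60],
    [0,0,1,0,0,0,60]
  ]
}}

```text
time_s: 13.95
tool_pos: [508.7, -128.3, 311.6]
ee_rot: [2.043, 2.385, 0.0]
contact_force: [-0.5, 0.3, -0.1]
opening: 60.3
```

{"method": "servo_tool", "body": {
  "series": [
    [0,0,0,0,0,0,60],
    [0,0,0,0,0,0,60],
    [0,0,0,0,0,0,60]
  ]
}}

```text
time_s: 14.25
tool_pos: [508.7, -128.3, 310.8]
ee_rot: [2.033, 2.395, 0.0]
contact_force: [0.5, 0.0, -0.4]
opening: 59.8
```

```bash
python3 shot.py w8; python3 - <<'E'
from h import *
for n in ["scene","top"]:
    im=cams.capture(n);np.save(n+"8.npy",im)
    if n=="scene": crop(im,90,110,340,280,3,"pics/s8.png")
    else: crop(im,180,80,350,250,3,"pics/t8.png")
E
```

```text
14.25 [ 508.683 -128.258  310.847] [2.033 2.395 0.   ] [-0.473  0.009  1.633 -0.     1.499 -0.636] 59.84755864220238 [ 0.488  0.034 -0.363]
```

View pics/w8.png

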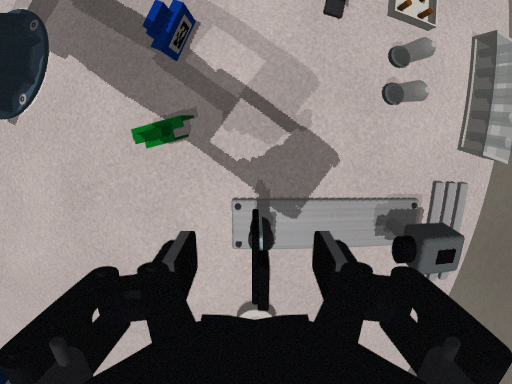

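View pics/s8.png

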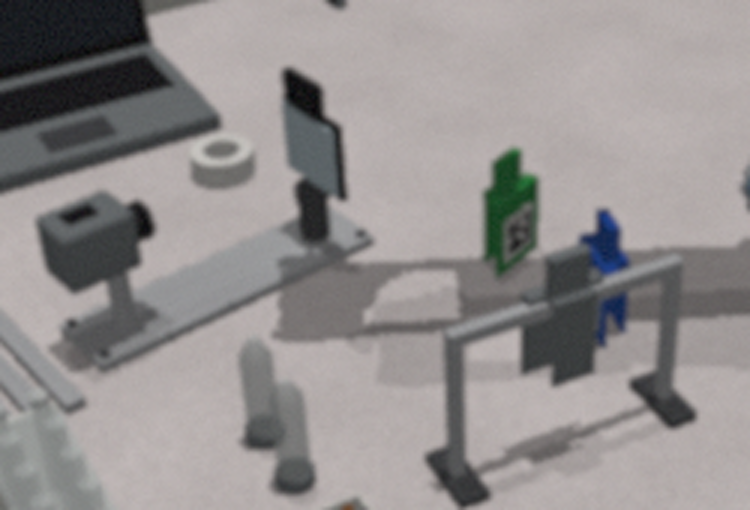

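View pics/t8.png

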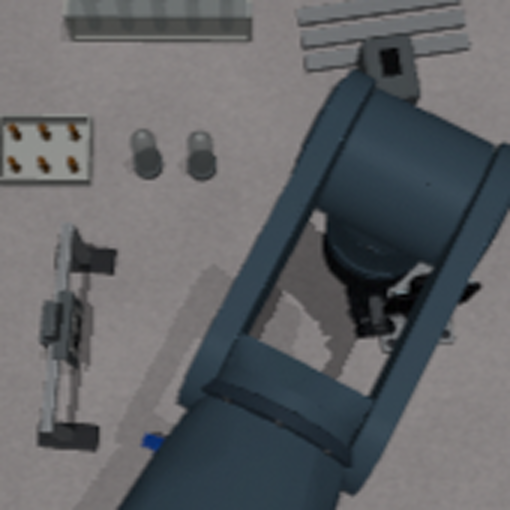

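```bash
python3 - <<'E'
from h import *
import pickle
s,c,im=pickle.load(open("w8.pkl","rb"))
crop(im,225,190,325,325,4.4,"pics/w8h.png")
crop(im,370,190,470,285,6,"pics/w8l.png")
E
```

```text
(no output)
```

View pics/w8h.png

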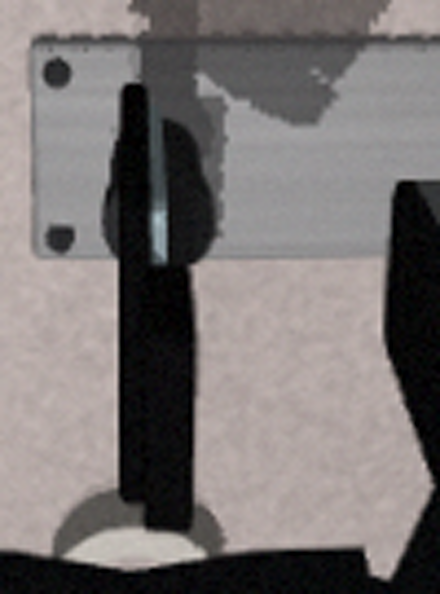

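View pics/w8l.png

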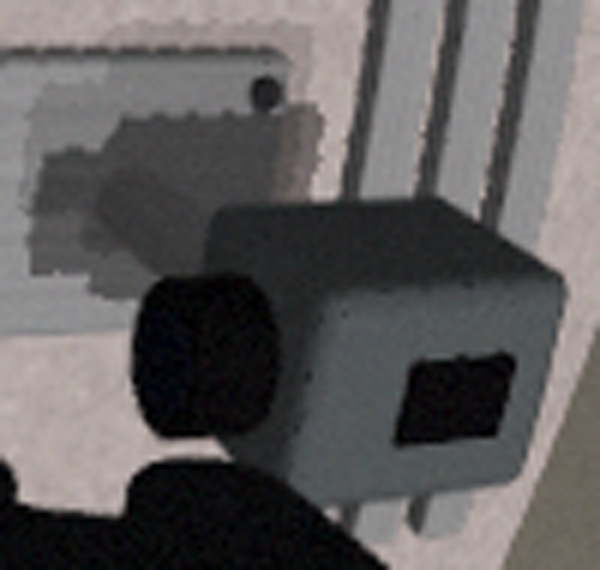

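```bash
python3 - <<'E'
from h import *
import pickle
s,c,im=pickle.load(open("w8.pkl","rb"))
b=np.clip(im.astype(float)*5,0,255).astype(np.uint8)
crop(b,240,200,290,320,5,"pics/w8g.png")
E
```

```text
(no output)
```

View pics/w8g.png

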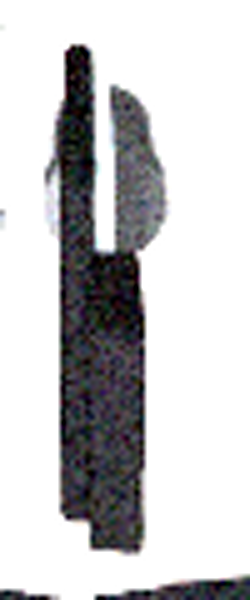

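```bash
cat > st.py <<'E'
from h import *
import pickle
from scipy.optimize import least_squares
np.set_printoptions(precision=2,suppress=True)
s,c,im=pickle.load(open("w8.pkl","rb"))
G=lambda u,v:np.array([(u+.5)/5-.5+240,(v+.5)/5-.5+200])
H=lambda u,v:np.array([(u+.5)/4.4-.5+225,(v+.5)/4.4-.5+190])
L=lambda u,v:np.array([(u+.5)/6-.5+370,(v+.5)/6-.5+190])
A=lambda q,z:atz(q[0],q[1],c,z,True)
for q in [G(91,549),G(142,551),G(143,322),G(91,322)]: print("handle top",A(q,197))
print("frame far", A(G(61,517),159))
pl=[H(32,38),H(32,258),L(292,55)]
for q in pl: print("plate",A(q,12))
for q in [H(57,73),H(60,238),L(266,95)]: print("hole",A(q,12))
obs=[((-6,-28,197),G(91,549)),((6,-28,197),G(142,551)),((6,28,197),G(143,322))]
# plate: x unknown offset d: corners (d,42.5),(d,-42.5),(d+320,42.5)
def W(P,p):
    a=p[2];r=np.array([[np.cos(a),-np.sin(a)],[np.sin(a),np.cos(a)]]);Q=np.array(P,float);Q[:,:2]=Q[:,:2]@r.T+p[:2];return Q
U=np.array([o[1] for o in obs]+pl)
def f(p):
    P=[o[0] for o in obs]+[(p[3],42.5,12),(p[3],-42.5,12),(p[3]+320,42.5,12)]
    return (proj(W(P,p),c,True)-U).ravel()
r=least_squares(f,[523,-218,.16,-40]);print(r.x,np.degrees(r.x[2]));print(r.fun.reshape(-1,2))
pickle.dump(r.x,open("station.pkl","wb"))
b=cv2.resize(im[185:330,220:480,::-1],None,fx=3,fy=3,interpolation=cv2.INTER_CUBIC)
b=np.clip(b.astype(float)*1.8,0,255).astype(np.uint8)
def dr(P,col):
    q=proj(W(P,r.x),c,True);cv2.polylines(b,[((q-[220,185]+.5)*3).astype(int).reshape(-1,1,2)],False,col,1)
d=r.x[3]
dr([(6,28,197),(6,-28,197),(-6,-28,197),(-6,28,197),(6,28,197)],(0,0,255))
dr([(0,48,159),(0,-48,159),(0,-48,71),(0,48,71),(0,48,159)],(0,255,0))
dr([(d,42.5,12),(d,-42.5,12),(d+320,-42.5,12),(d+320,42.5,12),(d,42.5,12)],(255,0,0))
for z in [115]:
    th=np.linspace(0,6.3,30);dr([(186,12*np.cos(t),z+12*np.sin(t)) for t in th],(0,255,255))
    dr([(0,0,z),(186,0,z)],(0,255,255))
cv2.imwrite("pics/w8ov.png",b)
E
python3 st.py
```

```text
handle top [ 532.04 -254.55  197.  ]
handle top [ 542.76 -253.44  197.  ]
handle top [ 532.71 -198.25  197.  ]
handle top [ 522.74 -199.84  197.  ]
frame far [ 528.54 -274.36  159.  ]
plate [ 482.98 -192.02   12.  ]
plate [ 494.74 -276.22   12.  ]
plate [ 795.58 -142.23   12.  ]
hole [ 493.54 -203.29   12.  ]
hole [ 503.85 -266.32   12.  ]
hole [ 790.42 -155.13   12.  ]
[ 532.37 -226.81    0.16  -44.66] 9.08474843556691
[[-1.23  0.49]
 [-0.05  0.05]
 [ 1.19  0.13]
 [-0.9  -0.22]
 [ 0.17 -0.19]
 [ 1.02 -0.3 ]]
```

View pics/w8ov.png

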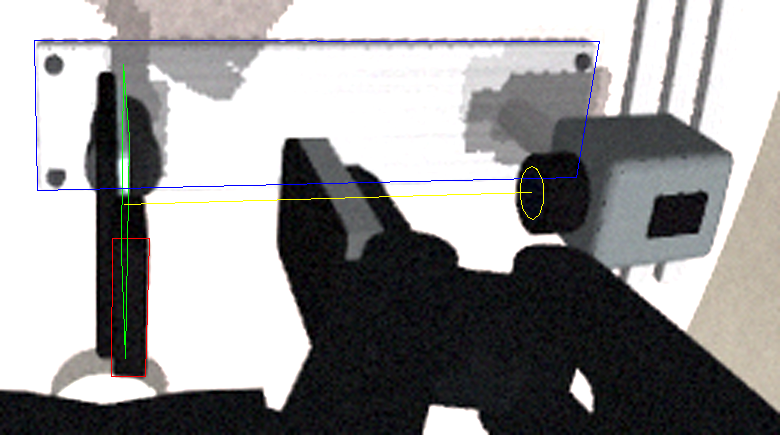

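{"method": "servo_tool", "body": {
  "series": [
    [0,0,0,-0.4,0.05,0,60],
    [0,0,0,-0.9,0.05,0,60],
    [0,0,0,-0.9,0.05,0,60],
    [0,0,0,-0.8,0.05,0.3,60],
    [0,0,0,-0.37,0.05,0.7,60],
    [0,0,0,0,0,0.9,60],
    [0,0,0,0,0,0.7,60],
    [0,0,0,0,0,0.4,60],
    [0,0,0,0,0,0,60],
    [0,0,0,0,0,0,60]
  ]
}}

```text
time_s: 15.4
tool_pos: [532.6, -227.3, 221.2]
ee_rot: [2.036, 2.391, 0.0]
contact_force: [0.1, 0.3, 0.2]
opening: 60.1
```

```bash
python3 shot.py w9; cat > ov2.py <<'E'
from h import *
import pickle,sys
n=sys.argv[1];t=np.radians(float(sys.argv[2]));s,c,im=pickle.load(open(n+".pkl","rb"))
M=R.from_rotvec(s['ee_rot']).as_matrix();print("psi",np.degrees(np.arctan2(M[1,1],M[0,1])),"tilt",M[:,2])
p=pickle.load(open("station.pkl","rb"))
x0,y0,x1,y1,k=[int(a) for a in sys.argv[3:8]];g=float(sys.argv[8])
b=cv2.resize(im[y0:y1,x0:x1,::-1],None,fx=k,fy=k,interpolation=cv2.INTER_CUBIC);b=np.clip(b.astype(float)*g,0,255).astype(np.uint8)
def dr(P,t,col):
    a=p[2]+t;r=np.array([[np.cos(a),-np.sin(a)],[np.sin(a),np.cos(a)]]);Q=np.array(P,float);Q[:,:2]=Q[:,:2]@r.T+p[:2]
    q=proj(Q,c,True);cv2.polylines(b,[((q-[x0,y0]+.5)*k).astype(int).reshape(-1,1,2)],False,col,1)
d=p[3]
dr([(6,28,197),(6,-28,197),(-6,-28,197),(-6,28,197),(6,28,197)],t,(0,0,255))
dr([(0,48,159),(0,-48,159),(0,-48,71),(0,48,71),(0,48,159)],t,(0,255,0))
dr([(d,42.5,12),(d,-42.5,12),(d+320,-42.5,12),(d+320,42.5,12),(d,42.5,12)],0,(255,0,0))
cv2.imwrite(f"pics/{n}ov.png",b)
E
python3 ov2.py w9 0 180 150 330 330 4 2.5
```

```text
15.4 [ 532.592 -227.335  221.245] [2.036 2.391 0.   ] [-0.608  0.198  1.608 -0.     1.335 -0.769] 60.08486446136314 [0.138 0.278 0.178]
psi 9.184433560527546 tilt [ 6.71892183e-04 -5.61418562e-04 -9.99999617e-01]
```

View pics/w9.png

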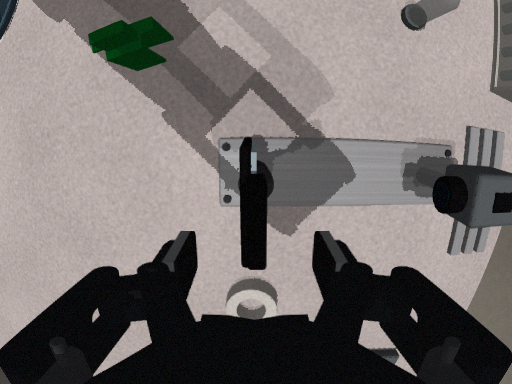

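View pics/w9ov.png

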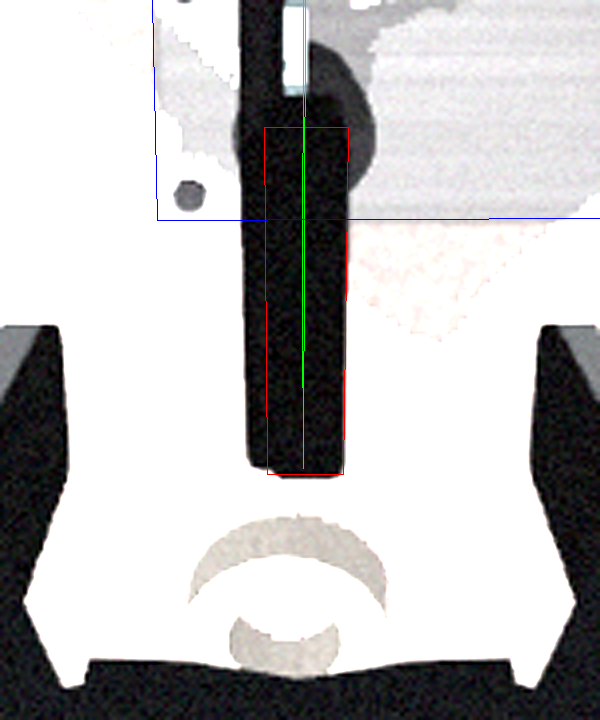

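{"method": "servo_tool", "body": {
  "series": [
    [0,0,0,0,0,0.6,60],
    [0,0,0,0,0,0.6,60],
    [0,0,0,0,0,0.4,60],
    [0,0,0,0,0,0.2,40],
    [0,0,0,0,0,0,25],
    [0,0,0,0,0,0,5],
    [0,0,0,0,0,0,5],
    [0,0,0,0,0,0,5],
    [0,0,0,0,0,0,5]
  ],
  "grip_force": 70
}}

```text
time_s: 16.35
tool_pos: [533.8, -227.0, 167.7]
ee_rot: [2.034, 2.39, 0.002]
contact_force: [5.9, 1.3, -2.2]
opening: 10.8
```

```bash
python3 shot.py w10; python3 ov2.py w10 0 180 90 340 270 4 2.5
```

```text
16.35 [ 533.807 -227.042  167.725] [2.034 2.39  0.002] [-0.607  0.253  1.656  0.001  1.23  -0.768] 10.795341153183838 [ 5.868  1.262 -2.229]
psi 9.191391891588863 tilt [ 0.00368181 -0.0010764  -0.99999264]
```

View pics/w10ov.png

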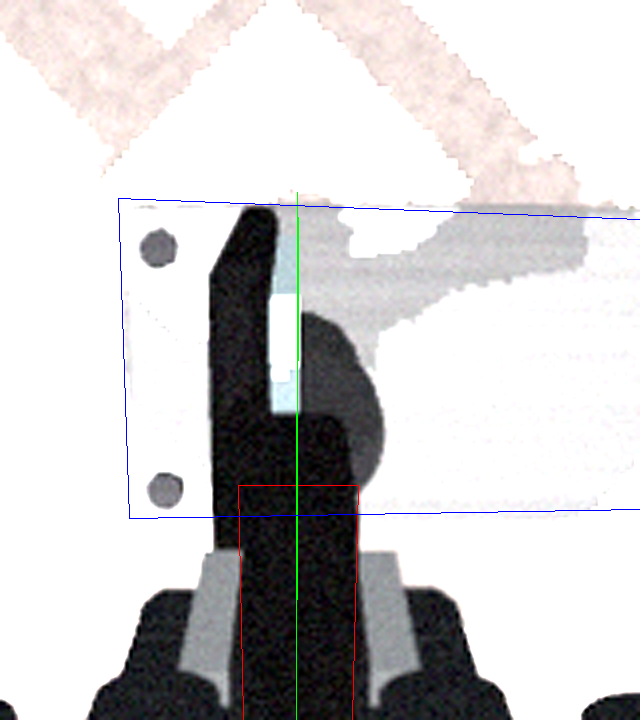

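{"method": "servo_tool", "body": {
  "series": [
    [0,0,0,0,0.04,0,5],
    [0,0,-0.4,0,0,0,5],
    [0,0,-0.7,0,0,0,5],
    [0,0,-0.7,0,0,0,5],
    [0,0,-0.7,0,0,0,5],
    [0,0,-0.7,0,0,0,5],
    [0,0,-0.7,0,0,0,5],
    [0,0,-0.7,0,0,0,5],
    [0,0,-0.6,0,0,0,5],
    [0,0,-0.3,0,0,0,5],
    [0,0,0,0,0,0,5],
    [0,0,0,0,0,0,5]
  ]
}}

```text
time_s: 17.6
tool_pos: [532.6, -227.8, 167.7]
ee_rot: [-0.993, -2.98, 0.004]
contact_force: [-6.4, -1.6, 4.9]
opening: 10.8
```

```bash
python3 shot.py w11; python3 ov2.py w11 44.1 180 60 340 240 4 2.5;  python3 - <<'E'
from h import *
for n in ["scene","top"]:
    im=cams.capture(n);np.save(n+"11.npy",im)
    if n=="scene": crop(im,90,90,340,280,3,"pics/s11.png")
E
```

```text
17.6 [ 532.629 -227.841  167.724] [-0.993 -2.98   0.004] [-0.608  0.254  1.654 -0.003  1.234 -1.535] 10.83749841929875 [-6.426 -1.603  4.871]
psi 53.1560804128277 tilt [-0.00140582 -0.00198074 -0.99999705]
```

View pics/w11.png

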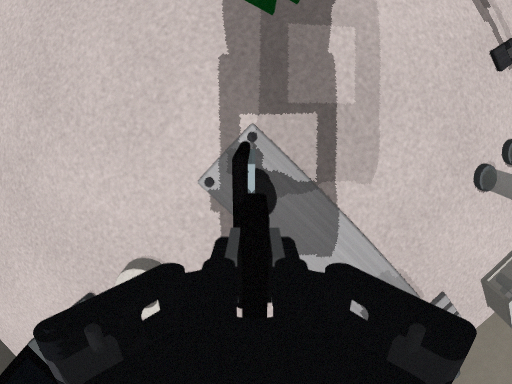

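View pics/w11ov.png

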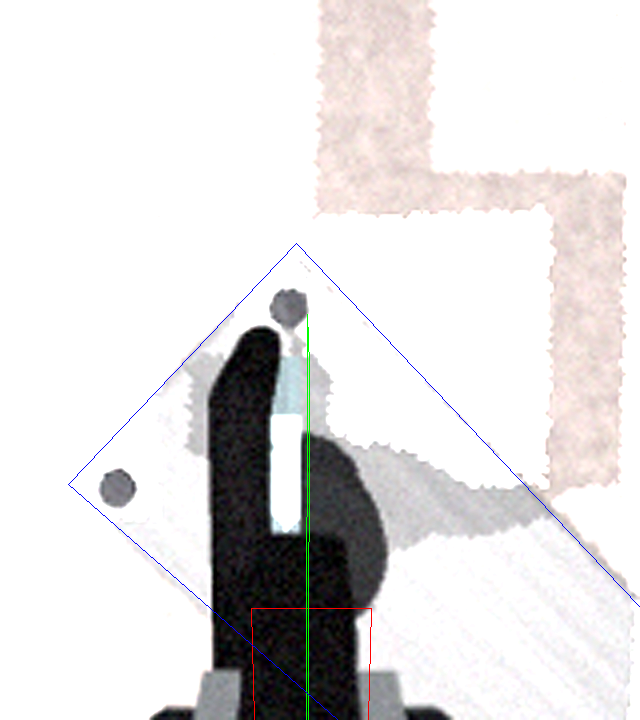

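View pics/s11.png

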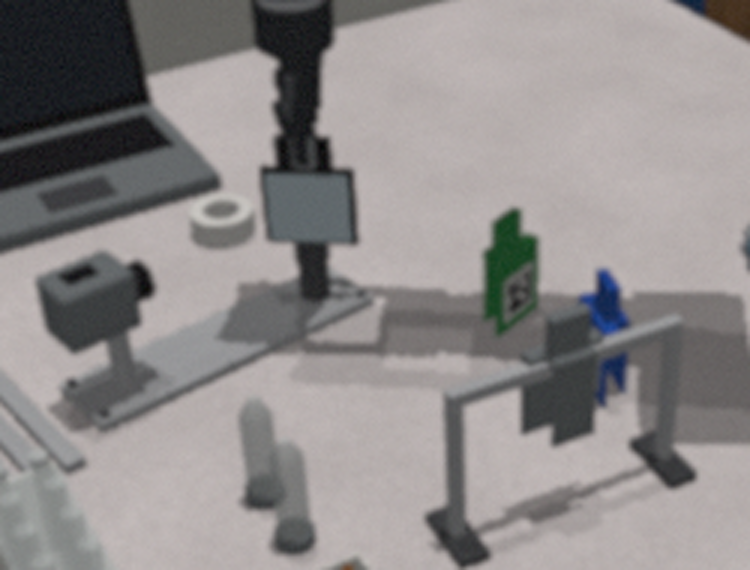

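```bash
python3 - <<'E'
from h import *
import pickle
np.set_printoptions(precision=2,suppress=True)
p=pickle.load(open("station.pkl","rb"))
a=p[2];r=np.array([[np.cos(a),-np.sin(a)],[np.sin(a),np.cos(a)]])
for n in ["w2","w8","w9","w10","w11"]:
    s,c,im=pickle.load(open(n+".pkl","rb"));g=cv2.GaussianBlur(im,(0,0),.8).astype(np.float32).mean(2)
    X=[];Y=[]
    for x in np.arange(-35,265,5):
        ys=np.arange(36,49,.25)
        P=np.c_[np.c_[np.full(len(ys),x),ys]@r.T+p[:2],np.full(len(ys),12.)]
        q=proj(P,c,True).astype(np.float32)
        if q[:,0].min()<2 or q[:,1].min()<2 or q[:,0].max()>509 or q[:,1].max()>330: continue
        v=cv2.remap(g,q[:,0:1],q[:,1:2],cv2.INTER_LINEAR).ravel();d=np.abs(np.gradient(v))
        i=d.argmax()
        if d[i]>2.0: X.append(x);Y.append(ys[i])
    X=np.array(X);Y=np.array(Y)
    if len(X)<8: print(n,len(X));continue
    k=np.ones(len(X),bool)
    for _ in range(4):
        f=np.polyfit(X[k],Y[k],1);e=Y-np.polyval(f,X);k=np.abs(e)<max(1,1.5*np.median(np.abs(e[k])))
    print(n,len(X),k.sum(),"slope deg",np.degrees(f[0]),"y at 0,186",np.polyval(f,0),np.polyval(f,186),X[k].min(),X[k].max(),"rms",e[k].std())
E
```

```text
w2 60 54 slope deg 0.3131447056394873 y at 0,186 44.62487043677376 45.6414359804129 -35 255 rms 0.43219027984862457
w8 50 47 slope deg 0.17483223835769057 y at 0,186 43.558817341796704 44.126377406619724 -35 260 rms 0.3726431394926874
w9 55 51 slope deg 0.2604756854947975 y at 0,186 41.38137577206612 42.22696122205498 -35 260 rms 0.3614941784207284
w10 58 54 slope deg 0.2251821444929795 y at 0,186 41.5981879684866 42.329199558373965 -35 260 rms 0.4390494781830526
w11 60 54 slope deg 0.23210908141008907 y at 0,186 41.125455836806935 41.87895442796266 -35 250 rms 0.24733005296671182
```

```bash
python3 - <<'E'
from h import *
p=(487.0,162.0,np.radians(86.0))
a=p[2];r=np.array([[np.cos(a),-np.sin(a)],[np.sin(a),np.cos(a)]])
for n in ["scene","top"]:
    c=cams.get_calibration(n);im=np.load(n+"11.npy")
    x0,y0,x1,y1=(255,185,305,245) if n=="scene" else (180,150,225,235)
    k=9 if n=="scene" else 7
    b=cv2.resize(im[y0:y1,x0:x1,::-1],None,fx=k,fy=k,interpolation=cv2.INTER_CUBIC)
    def dr(P,col):
        Q=np.array(P,float);Q[:,:2]=Q[:,:2]@r.T+p[:2];q=proj(Q,c);cv2.polylines(b,[((q-[x0,y0]+.5)*k).astype(int).reshape(-1,1,2)],False,col,1)
    dr([(16,20,80),(16,-20,80),(16,-20,165),(16,20,165),(16,20,80)],(0,0,255))
    dr([(-16,35,80),(-16,-35,80),(-16,-35,165),(-16,35,165),(-16,35,80)],(0,255,0))
    dr([(6,18,202),(6,-18,202),(-6,-18,202),(-6,18,202),(6,18,202)],(0,255,255))
    cv2.imwrite(f"pics/c11{n}.png",b)
E
```

```text
(no output)
```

View pics/c11scene.png

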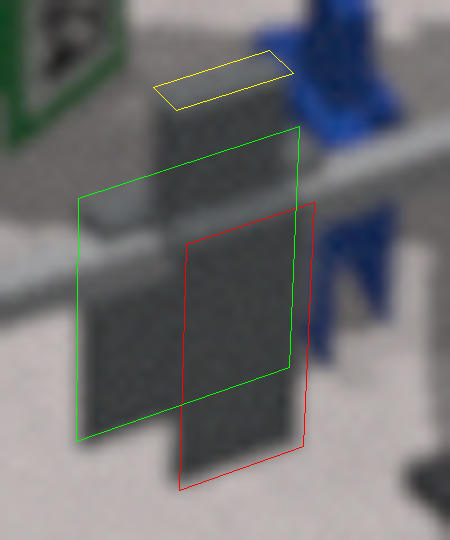

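View pics/c11top.png

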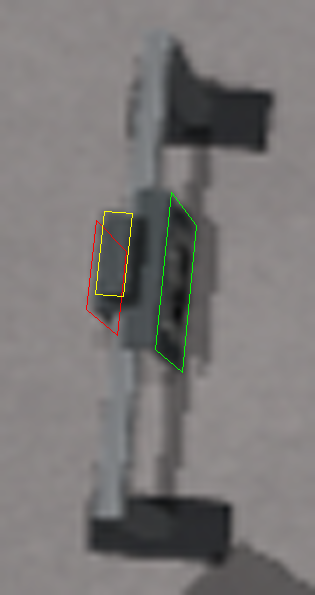

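```bash
python3 - <<'E'
from h import *
im=np.load("top11.npy");b=np.clip(im.astype(float)*1.8,0,255).astype(np.uint8);crop(b,185,165,220,210,13,"pics/c11t.png")
im=np.load("scene11.npy");b=np.clip(im.astype(float)*1.8,0,255).astype(np.uint8);crop(b,255,185,305,245,9,"pics/c11s.png")
E
```

```text
(no output)
```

View pics/c11t.png

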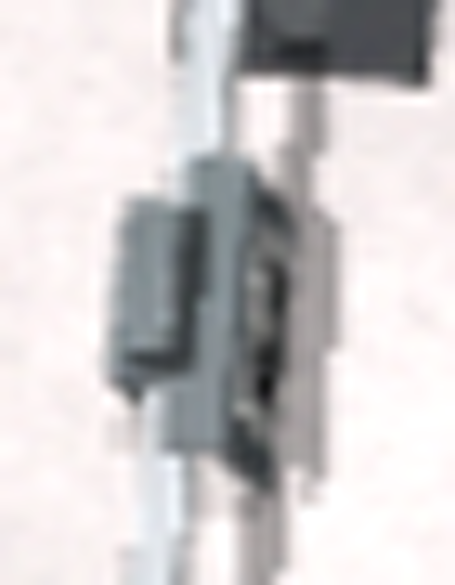

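View pics/c11s.png

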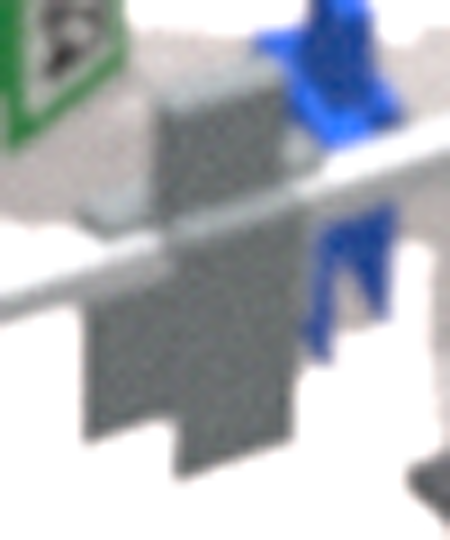

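{"method": "servo_tool", "body": {
  "series": [
    [0,0,-0.01,0,-0.03,0,5],
    [0,0,0,0,0,0,5],
    [0,0,0,0,0,0,5],
    [0,0,0,0,0,0,5],
    [0,0,0,0,0,0,5],
    [0,0,0,0,0,0,5]
  ]
}}

```text
time_s: 18.35
tool_pos: [532.6, -227.8, 167.7]
ee_rot: [-0.99, -2.981, 0.002]
contact_force: [-5.4, -0.4, 6.7]
opening: 10.8
```

```bash
python3 shot.py w12; python3 - <<'E'
from h import *
s=observe();M=R.from_rotvec(s['ee_rot']).as_matrix();psi=np.degrees(np.arctan2(M[1,1],M[0,1]));p=s['tool_pos']
d=np.degrees(np.arctan2(146-p[1],485.9-p[0]))
for sy in (9.1,9.3): print("psi",psi,"sight",2*psi-sy, sy+2*(psi-9.19),"wanted",d)
print(s['joint_vel'],s['ft_torque'])
im=cams.capture("scene");crop(im,90,90,340,280,3,"pics/s12.png")
E
```

```text
18.35 [ 532.583 -227.85   167.675] [-0.99  -2.981  0.002] [-0.608  0.254  1.654 -0.001  1.233 -1.538] 10.801250629042848 [-5.367 -0.395  6.705]
psi 53.25292832700538 sight 97.40585665401076 97.22585665401076 wanted 97.11526152638463
psi 53.25292832700538 sight 97.20585665401076 97.42585665401076 wanted 97.11526152638463
[ 1.58214961e-04 -6.57979393e-04 -5.99966217e-04  6.38083935e-05
  1.15110334e-03  2.36561915e-04] [-0.09442474  0.83906476 -0.1091368 ]
```

View pics/s12.png

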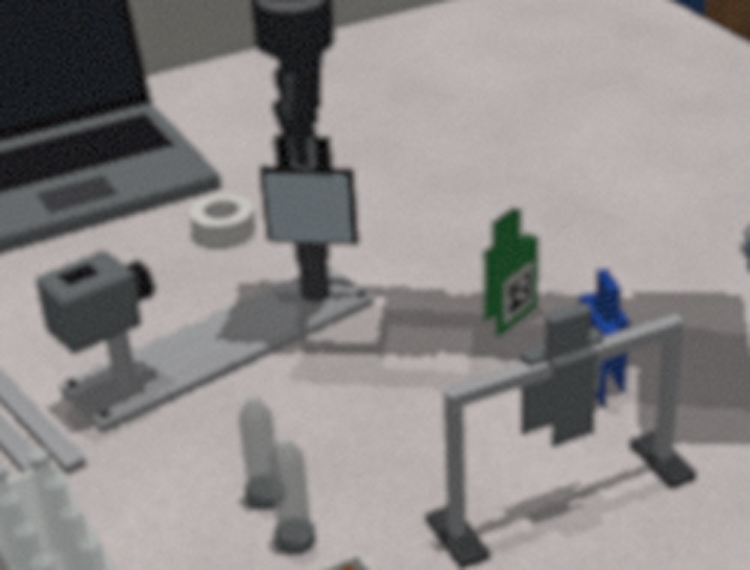

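View pics/w12.png

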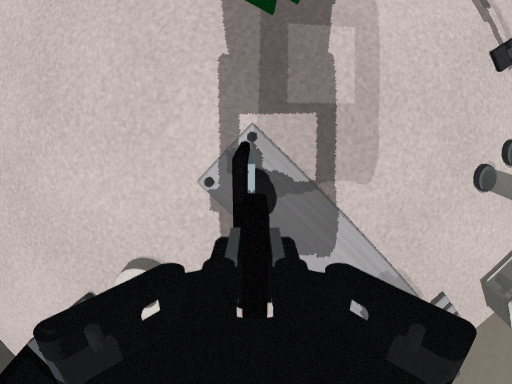

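```bash
python3 -c "
from rig import arm
print(arm.close_job())"
```

```text
the job is handed in; nothing more can be done
None
```

I hung the grey carrier astride the middle of the aluminium rail's bar and let go of it, with the label on the mirror's side. I then turned the mirror by its handle to about 44° and handed the job in at about 18.5 s, still gripping the handle. The blue and green carriers, the orange rail and everything else on the bench were never touched.

**Carrier**
- In the top and scene pictures it sits level over the middle of the bar, with the wide label leg towards the mirror.
- Its tab is where it was released, to within about a pixel.
- In the scene picture the lower legs appear 1–2 pixels (2–3 mm) from where I predicted. I took that as calibration error, not tilt.

**Mirror**
- The tool's angle puts the reflected line at 97.2–97.4° in the world frame, and the label's middle lies at about 97.1–97.2°. That is a miss of roughly 1–2 mm at the label.
- The blade kept the same position against the pads after the turn, so it did not slip.
- The twist at the wrist, about 0.11 N m, matches the spring.
- I inferred the angle from measured poses, not from the reader's own view.

**Leftover:** a side force of about 5 N remains on the handle. A 1 mm shift meant to relieve it had little effect, and the last readings were steady.

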